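Load the dial fixture and hold its index plunger back

ROBOT

A 6-joint arm with a two-finger parallel gripper is mounted at the origin on a cart in front of the work surface, level with it; the furniture and walls round the work are solid. World frame = base frame: x ahead of the robot, y to its left, z up, the work surface at z = 0. Lengths are in mm, angles in rad, forces in N, time in s.
With the tool pointing down it reaches from about 300 to 875 mm from the base axis. Payload 6.4 kg.
Tool frame: the origin (TCP) lies midway between the tips of the shut fingers; the grasp point (between the pads) lies 19 mm behind it (robot.grasp_offset is the distance from the TCP to the grasp point, in mm); z points along the fingers, y is the direction in which the jaws open and shut (so a half turn about z gives the same grasp; the last joint's range is limited). The gripper opens to 88 mm and grips with 3 to 60 N. Pads are 18 mm wide; open, the fingers measure 123 mm over their backs; the gripper's body (75 mm by 187 mm) begins 45 mm behind the grasp point.
Start: joints at [1.003, 0.181, 1.607, -0, 1.354, -0.206], TCP at [203.515, 537.794, 238.714] pointing down, gripper open.
Joint ranges: [-2.99, 2.99], [-0.89, 2.07], [0.3, 2.58], [-1.14, 4.28], [0, 2.63], [-3.12, 3.12]. Speed limits (rad/s): [2.57, 2.57, 3.01, 3.14, 3.14, 3.14].

INTERFACE

Orientations are given as a unit quaternion [x, y, z, w].
In Python, from rig import get_state, snapshot, camera_info, order, models, robot gives the robot as it stands.
- The arm moves only by the shell command python3 -m crank 'ROWS' [FORCE]. ROWS is JSON, a list of rows, each an object with "xyz": the shift along the world's x, y, z in mm, a list of three; "twist": the turn about the world's z in rad; "fingers": the closure, from 0 (fully open) to 1 (shut). In form: [{"xyz": [tx, ty, tz], "twist": twist, "fingers": fingers}, ...]. A call has 1 to 8 rows; each row is the pose to reach, as a shift and turn from the pose commanded when the call began; what a row does not reach only later rows make up. A row lasts 1/8 s, in which the tool goes at most 62.5 mm and 10.7 degrees, less where a joint would pass 70% of its speed; a pose out of reach is approached as far as the arm can. A call with a gripper value outside its range is refused whole. The fingers move at their own pace and stop on an object; FORCE is the grip in N (left out, the last holds). Time passes only in rows, so rows that repeat a pose let the fingers close. It gives the time, the measured TCP pose, the force and the opening at its end, in the units of the state.
- get_state(): the state, without advancing time (a new reading comes with each control period).
- snapshot(name): name is "scene" or "top" or "wrist"; returns (picture, depth): 420x560x3 uint8, blue, green, red; 420x560 float32, mm along the optical axis (not along the pixel's ray), 0 where there is no reading.
- camera_info(name): a dict with "fx", "fy", "cx", "cy" (pixels), "origin" and "orientation" of the camera in the world. Camera axes: x right, y down, z forward; pixel columns grow to the right and rows downward; lengths in mm; the calibration is good to about 2 mm. A picture is of the moment at which its call begins: read the wrist's pose just before it. camera_info takes no time and is no camera call; for the wrist camera it gives the pose at the moment of the call.
- order.sign_off(): hands the job in, once; it reports no verdict.
Trained networks look in the newest picture that a camera, given by its name, has taken for a name from the list of things; names that differ only in an ending like _2 or _b are one class to them, and where a whole thing is asked for, a point or a joint stands for the part that bears it (a point fixed in the world has none). Each returns a list of dicts, best first, with "p" (0 to 1); they miss things now and then, are a little off and sometimes report something else, mostly with a low value. They report only what shows in the picture. A call takes as long as a camera call. They do not tell look-alikes from the thing itself.
- models.search_frame(label, camera): "extent" ([left, top, width, height] in pixels, round what is visible of it).
- models.landmark_of(label, camera): "location" ([row, column] in pixels: a listed point, or the origin of a listed thing).
The state is a dict: "t": time; "qpos": joint angles; "qvel": joint speeds; "tau": joint torques, N m; "tool_pos": TCP position; "tool_rot": TCP orientation; "contact_force": force on the tool from outside, world axes, zero at the start; "torque": the same for the moment, N m; "grip_width": finger opening in mm.
Only numpy, scipy, OpenCV 4.12 (cv2) and the standard library are available. Lean on these libraries where they do the work, as an engineer would, in place of code of your own. Each camera call takes 0.05 s, during which the arm holds its last target. There are 200 camera calls.

TASK

Stand the loose black torch head from the bench upright in the empty blue nest of the dial fixture, handling it with a light grip (it is thin-walled: no more than 40 N per finger) and letting go of it there. Then take the red knob of the fixture's spring-loaded index plunger, pull it fully back to its stop so that the pin is clear of its hole in the dial, and finish while still holding it back, with the torch head still in its nest and the loose things round the fixture left where they are.

Things in the scene. Friction and masses are not known exactly. Their poses are not given: they have to be found in the camera images.
- head_centre (a point): centre, half-way up, of the loose torch head: black plastic sleeve, 41 mm across, 50 mm high, about 60 g, upright on the bench right of the fixture, beside the big cardboard box. z axis along the sleeve, up. Grip it across its outside, at most 40 N per finger (20 N is plenty), on its upper part: in the nest its lowest 9 mm is inside the ring
- empty_nest (a point): centre of the floor of the empty nest, a blue ring on the dial: bore 46 mm, 55 mm outside, rim 9 mm above this point, z up. Floor 65 mm above the bench. One of three nests 53 mm from the dial's centre, at 60, 180, 300 degrees from the fixture's +x; the others hold fixed torch heads, tops up to 53 mm above the dial. A seated head has its centre 25 mm above this point
- fixture: grey dial fixture, bolted down: origin on the bench under the dial's centre, z up; -x points from there to the index plunger (roughly towards the robot). Aluminium dial 170 mm across, z 45 to 65 mm, locked, does not turn. Plunger's dark block: x -125 to -97, z 12 to 72, 36 mm wide; a nut 24 mm across goes on to x -133. Foot 60 mm wide, 12 mm thick, out to x -130; open bench beyond
- knob (a point): centre of the red plunger knob's grip; moves with the plunger, has the fixture's axes. Knob lies level along x, 55 mm above the bench, 153 mm from the dial's axis when released: cylinder 26 mm across, 28 mm long (14 mm each side of this point), with a collar 34 mm across, 5 mm thick at its outer (-x) end. Can be pinched from above, fingers closing along y; pull along -x
- plunger (a joint): travel of the plunger in m: 0 = pin sprung home 10 mm deep in the dial's hole, 0.018 = fully back on its stop, pin 8 mm clear of the dial. Spring pulls it home with 5 N at 0 rising to 12 N at 0.018; it does not latch and springs back when let go
- tape_roll: bystander: beige roll of tape lying on the left of the bench, 64 mm across, 24 mm high; origin under its centre
- tweezers: bystander: steel tweezers lying on the bench, 122 mm long; origin under its middle
- marker: bystander: white and purple marker pen, 134 mm long, lying left of the fixture; origin under its middle
- cap_dish: bystander: pink dish of caps, 44 mm across, 18 mm high, behind the fixture; origin under its centre
- lamp_tube: bystander: black lamp tube lying right of the fixture, 42 mm long, 25 mm across; origin under its middle
- white_arm: bystander: flat white bracket arm behind the fixture, 63 mm long, 7 mm high; origin under its middle
- glue_bottle: bystander: red glue bottle with a white tip standing behind the fixture, 118 mm high; origin under its centre
Not all that is in view belongs to the job. What is shaped like the part that bears head_centre but pink or purple is not meant.

How it is judged:
By the outcome, as a careful person would: the job done as asked, in the order asked, and still so for the second after the job is handed in, while the arm keeps its last pose, push and grip.
It also fails if it takes over 51 s, if anything falls off the work surface, if the arm or the gripper's body presses on something with over 40 N, if the wrist force passes 120 N, or if a joint passes its speed limit or range.

## Working session

There is one attempt and no reset: what is moved stays moved. The work goes in short steps, Python scripts to look and compute and a shell command to move; the robot and the scene stay as the last step left them, time stands still between calls to the robot, and variables do not carry over. Pictures are saved under pics/ and viewed, about 8 in all and at most 12, crops included, and the job is handed in when it is done.

```bash
mkdir -p pics
cat > h.py <<'E'
import numpy as np, cv2
from scipy.spatial.transform import Rotation as R
from rig import get_state, snapshot, camera_info, order, models, robot
def w(cam,row,col,d,ci=None):
    ci=ci or camera_info(cam)
    p=np.array([(col-ci['cx'])/ci['fx']*d,(row-ci['cy'])/ci['fy']*d,d])
    return R.from_quat(ci['orientation']).apply(p)+np.array(ci['origin'])
def cloud(cam,dep,ci=None):
    ci=ci or camera_info(cam)
    v,u=np.mgrid[:dep.shape[0],:dep.shape[1]]
    P=np.stack([(u-ci['cx'])/ci['fx']*dep,(v-ci['cy'])/ci['fy']*dep,dep],-1)
    return (R.from_quat(ci['orientation']).apply(P.reshape(-1,3))+np.array(ci['origin'])).reshape(P.shape)
E
python3 - <<'E'
from h import *
print(get_state()); print(robot.grasp_offset)
for c in ('top','scene'):
    im,d=snapshot(c); cv2.imwrite(f'pics/{c}0.png',im); np.save(f'{c}0.npy',d)
    print(c,camera_info(c))
    for l in ('head_centre','empty_nest','fixture','knob'):
        for r in models.landmark_of(l,c)[:4]:
            a,b=r['location']; i,j=int(round(a)),int(round(b))
            dd=d[min(max(i,0),419),min(max(j,0),559)]
            print(l,round(r['p'],2),np.round([a,b],1),np.round(w(c,a,b,dd)))
E
```

```text
{'t': 0.0, 'qpos': array([ 1.00268023e+00,  1.81540990e-01,  1.60796215e+00, -3.44162257e-05,
        1.35379595e+00, -2.06299819e-01]), 'qvel': array([-0.00024324,  0.00128609,  0.00143171, -0.00053461, -0.00023433,
       -0.00051104]), 'tau': array([ 1.17082582e-03, -4.33862257e+01, -3.41857088e+01,  7.03019276e-02,
        3.83304048e-02, -1.10853234e-04]), 'tool_pos': array([203.24355325, 537.32824611, 237.83232748]), 'tool_rot': array([ 1.79919243e-01,  9.83681014e-01, -7.96393412e-04, -3.06620447e-04]), 'contact_force': array([ 0.49703495,  0.02190547, -0.41112483]), 'torque': array([ 0.02489977,  0.04520994, -0.01376406]), 'grip_width': 88.06422089860412}
18.700000000000003
top {'fx': 410.09865085124295, 'fy': 410.09865085124295, 'cx': 283.7744958120769, 'cy': 208.98252485704097, 'origin': array([ 422.48471724,  219.48655672, 1070.85038016]), 'orientation': array([ 0.71342167, -0.69402208,  0.06716898, -0.06965057])}
head_centre 0.75 [238.9 397.9] [561. -75.   2.]
head_centre 0.7 [227.7 430. ] [ 592. -159.    4.]
head_centre 0.65 [274.3 387.8] [468. -46.   3.]
head_centre 0.6
[... 222 characters left out ...]
63 [269.9 319.9] [471. 134.  70.]
knob 0.55 [198.7 418.8] [ 665. -126.   24.]
scene {'fx': 495.5844325566589, 'fy': 495.5844325566589, 'cx': 276.73560567651083, 'cy': 215.07325977676285, 'origin': array([  30.55451832, -526.64948973, 1115.22237376]), 'orientation': array([ 0.88028298, -0.30452219,  0.12192465, -0.34278637])}
head_centre 0.74 [330.9 321.7] [ 511. -109.   11.]
head_centre 0.68 [308.2 327.3] [548. -85.  49.]
head_centre 0.58 [320.5 355.6] [ 598. -141.   12.]
head_centre 0.57 [304.3 261.5] [426.  26.  47.]
empty_nest 0.61 [233.  303.4] [651. 130.  66.]
fixture 0.93 [266.2 303.3] [579.  44.  62.]
fixture 0.66 [259.5 380.6] [782. -50.  24.]
knob 0.51 [266.  250.7] [468. 129.  65.]
```

View pics/top0.png

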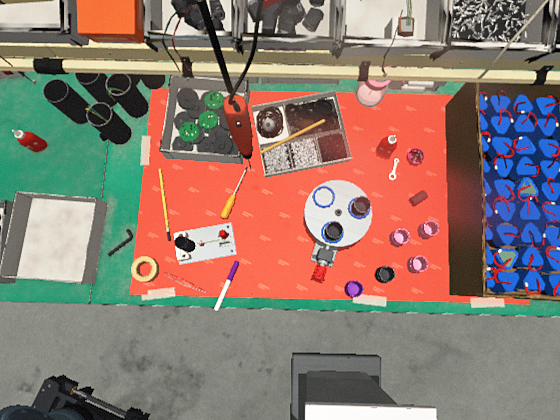

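View pics/scene0.png

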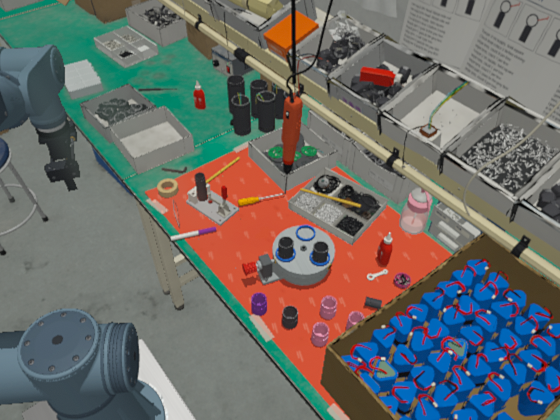

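The top view shows these candidates:
- black sleeve at (row 274, col 384), the one I want
- purple at (289,353)
- pinks at (238,400), (229,431) and (265,418)
- black lamp tube at (198,419)
- two black heads fixed in the dial at (206,358) and (231,333)

The empty ring is at (197,323) and the red knob at (270,319). I'll check the choice in a crop and measure.

```bash
cat > m.py <<'E'
from h import *
im=cv2.imread('pics/top0.png'); d=np.load('top0.npy'); P=cloud('top',d)
cv2.imwrite('pics/crop0.png',cv2.resize(im[175:310,290:450],None,fx=5,fy=4.4,interpolation=cv2.INTER_CUBIC)[:600,:800])
hsv=cv2.cvtColor(im,cv2.COLOR_BGR2HSV)
def box(a,b,c,e):
    m=np.zeros(d.shape,bool); m[a:b,c:e]=1; return m
Z=P[...,2]
def rep(n,m):
    Q=P[m]; (cx,cy),r=cv2.minEnclosingCircle(Q[:,:2].astype(np.float32))
    print(n,m.sum(),'mean',Q.mean(0).round(1),'circ',round(cx,1),round(cy,1),'r',round(r,1),'z',np.percentile(Q[:,2],[5,95]).round())
rep('head top',box(262,290,370,400)&(Z>40)&(Z<60))
blue=(hsv[...,0]>100)&(hsv[...,0]<130)&(hsv[...,1]>110)
rep('nest',box(182,214,308,340)&blue&(Z>60)&(Z<85))
rep('dialtop',box(170,260,295,380)&(Z>60)&(Z<69))
red=((hsv[...,0]<8)|(hsv[...,0]>172))&(hsv[...,1]>120)
rep('knob',box(255,290,300,335)&red&(Z>45)&(Z<90))
for n,m in (('headA',box(190,222,343,374)),('headB',box(215,247,317,350))): rep(n,m&(Z>105)&(Z<135))
E
python3 m.py
```

```text
head top 78 mean [468.9 -32.   47.5] circ 469.2 -31.5 r 19.8 z [41. 52.]
nest 90 mean [652.8 128.9  73.4] circ 653.1 127.7 r 26.8 z [68. 77.]
dialtop 2659 mean [615.7  95.7  65.7] circ 596.2 98.8 r 105.8 z [63. 68.]
knob 167 mean [466.3 136.1  65.8] circ 466.9 136.1 r 21.8 z [55. 72.]
headA 89 mean [629.1  39.5 111.9] circ 629.2 39.9 r 21.0 z [106. 117.]
headB 85 mean [566.7 105.5 115.5] circ 565.6 106.4 r 20.3 z [108. 120.]
```

Run:
```python
from h import *
im=cv2.imread('pics/scene0.png'); d=np.load('scene0.npy'); P=cloud('scene',d);Z=P[...,2]
m=np.zeros(d.shape,bool); m[300:332,278:302]=1
Q=P[m&(Z>8)&(Z<60)]; print('head scene',len(Q),Q.mean(0),np.percentile(Q,[2,98],axis=0).round(1))
```

```text
head scene 289 [465.60151193 -37.47976931  31.73639681] [[446.8 -56.2   9.4]
 [484.3 -17.6  51.4]]
```

View pics/crop0.png

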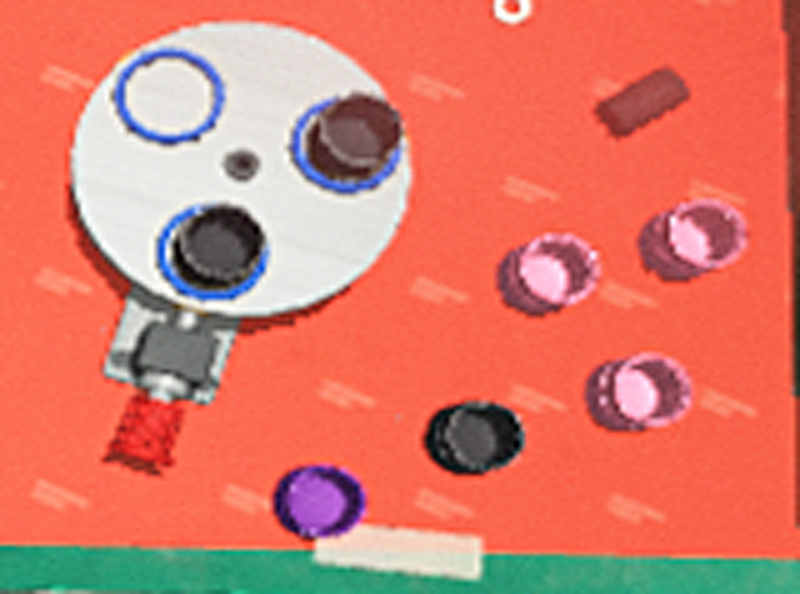

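The black sleeve at crop (475,437) is the loose torch head. The purple and pink ones are decoys. The fixture solves consistently, with its centre at about (616,91), yaw -0.29 and the nest at about (654,128). Next I move above the head.

```bash
python3 -m crank '[{"xyz":[266,-570,0],"twist":-0.95,"fingers":0.2},{"xyz":[266,-570,0],"twist":-0.95,"fingers":0.2},{"xyz":[266,-570,0],"twist":-0.95,"fingers":0.2},{"xyz":[266,-570,0],"twist":-0.95,"fingers":0.2},{"xyz":[266,-570,0],"twist":-0.95,"fingers":0.2},{"xyz":[266,-570,0],"twist":-0.95,"fingers":0.2},{"xyz":[266,-570,0],"twist":-0.95,"fingers":0.2},{"xyz":[266,-570,0],"twist":-0.95,"fingers":0.2}]' 20; python3 -c "
from h import *
s=get_state();print(s['tool_pos'],R.from_quat(s['tool_rot']).as_matrix()[:2,1])"
```

```text
t: 1.5
tool_pos: [415.7, 82.7, 239.2]
tool_rot: [0.61, 0.792, 0.001, 0.001]
contact_force: [-0.0, 0.6, 0.4]
grip_width: 70.7
[415.66012831  82.7288139  239.24139236] [0.96669112 0.25594072]
```

```bash
python3 -m crank '[{"xyz":[53,-114,0],"twist":0,"fingers":0.2},{"xyz":[53,-114,0],"twist":0,"fingers":0.2},{"xyz":[53,-114,0],"twist":0,"fingers":0.2},{"xyz":[53,-114,0],"twist":0,"fingers":0.2}]'
cat > look.py <<'E'
from h import *
import sys
s=get_state();ci=camera_info('wrist');im,d=snapshot('wrist')
n=sys.argv[1];cv2.imwrite(f'pics/{n}.png',im);np.savez(f'{n}.npz',d=d,o=ci['origin'],q=ci['orientation'])
print(s['tool_pos'].round(1),ci['origin'].round(),'yaw',np.degrees(np.arctan2(*R.from_quat(s['tool_rot']).as_matrix()[[1,0],1])))
for l in sys.argv[2:]:
    for r in models.landmark_of(l,'wrist')[:3]:
        a,b=r['location'];dd=d[int(np.clip(a,0,419)),int(np.clip(b,0,559))]
        print(l,round(r['p'],2),np.round([a,b]),w('wrist',a,b,dd,ci).round(1))
E
python3 look.py w1 head_centre
```

```text
t: 2.0
tool_pos: [467.6, -29.1, 238.5]
tool_rot: [0.61, 0.792, 0.0, -0.001]
contact_force: [0.2, 1.3, 0.8]
grip_width: 70.4
[467.6 -29.1 238.5] [446.  50. 385.] yaw 14.785929659212156
head_centre 0.93 [297. 356.] [ 592.  -162.1    3.9]
head_centre 0.79 [252. 286.] [ 497.3 -127.3    3.6]
head_centre 0.74 [172. 280.] [467.1 -39.9   4.2]
```

View pics/w1.png

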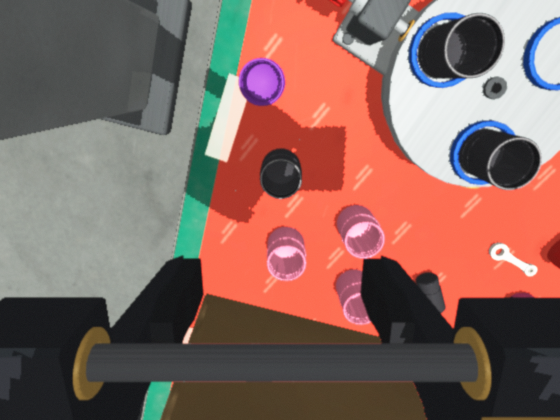

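The wrist view shows the black head at (row 172, col 280), nearly centred between the fingers, with clearance to the purple one at (82,262) and the pinks at (252,286) and (230,360). I'll measure its rim from the depth.

Run:
```python
from h import *
f=np.load('w1.npz');ci=camera_info('wrist');ci=dict(ci,origin=f['o'],orientation=f['q'])
P=cloud('wrist',f['d'],ci);Z=P[...,2]
m=np.zeros(Z.shape,bool);m[140:215,250:315]=1
for lo in (10,44):
    Q=P[m&(Z>lo)&(Z<58)];(x,y),r=cv2.minEnclosingCircle(Q[:,:2].astype(np.float32));print(len(Q),x,y,r,np.percentile(Q[:,2],98),np.percentile(Q,[1,99],axis=0).round(1))
```

```text
1100 466.626220703125 -33.95514678955078 20.43779945373535 50.40603652872745 [[447.2 -52.9  10.7]
 [485.5 -14.2  50.6]]
390 466.80377197265625 -34.718040466308594 19.743125915527344 50.715271995316776 [[447.9 -53.8  44.3]
 [485.8 -15.5  50.8]]
```

```bash
python3 -m crank '[{"xyz":[-1,-5,-60],"twist":0,"fingers":0.2},{"xyz":[-1,-5,-120],"twist":0,"fingers":0.2},{"xyz":[-1,-5,-170],"twist":0,"fingers":0.2},{"xyz":[-1,-5,-200],"twist":0,"fingers":0.2},{"xyz":[-1,-5,-216],"twist":0,"fingers":0.2},{"xyz":[-1,-5,-216],"twist":0,"fingers":0.2},{"xyz":[-1,-5,-216],"twist":0,"fingers":0.5},{"xyz":[-1,-5,-216],"twist":0,"fingers":0.7}]' 20
python3 -m crank '[{"xyz":[0,0,0],"twist":0,"fingers":0.7},{"xyz":[0,0,0],"twist":0,"fingers":0.7},{"xyz":[0,0,0],"twist":0,"fingers":0.7}]' 20
```

```text
t: 3.1
tool_pos: [468.1, -34.6, 24.1]
tool_rot: [0.61, 0.793, 0.0, 0.001]
contact_force: [0.1, 0.4, 0.1]
grip_width: 53.0
t: 3.48
tool_pos: [467.6, -34.5, 23.5]
tool_rot: [0.61, 0.792, 0.0, 0.001]
contact_force: [-0.4, 1.2, 7.3]
grip_width: 40.3
```

```bash
python3 -m crank '[{"xyz":[0,0,60],"twist":0,"fingers":0.7},{"xyz":[0,0,120],"twist":0,"fingers":0.7},{"xyz":[0,0,175],"twist":0,"fingers":0.7},{"xyz":[30,26,230],"twist":0.1,"fingers":0.7},{"xyz":[75,65,235],"twist":0.25,"fingers":0.7},{"xyz":[120,105,235],"twist":0.4,"fingers":0.7},{"xyz":[165,144,235],"twist":0.49,"fingers":0.7},{"xyz":[186,162,235],"twist":0.49,"fingers":0.7}]'
python3 -m crank '[{"xyz":[0,0,0],"twist":0,"fingers":0.7},{"xyz":[0,0,0],"twist":0,"fingers":0.7}]'
python3 look.py w2 empty_nest head_centre
```

```text
t: 4.47
tool_pos: [654.1, 129.9, 256.6]
tool_rot: [0.398, 0.917, -0.0, -0.001]
contact_force: [-0.1, 0.8, -1.1]
grip_width: 39.8
t: 4.72
tool_pos: [652.1, 127.1, 257.1]
tool_rot: [0.4, 0.917, -0.001, -0.001]
contact_force: [0.3, -0.1, 0.1]
grip_width: 40.3
[652.1 127.1 257.1] [595. 187. 403.] yaw 42.89863702995407
head_centre 0.98 [297.  79.] [ 585.8 -130.    48.5]
head_centre 0.89 [68. 54.] [419.8  38.4   5.1]
head_centre 0.74 [228.  24.] [499.3 -99.8  47.3]
```

View pics/w2.png

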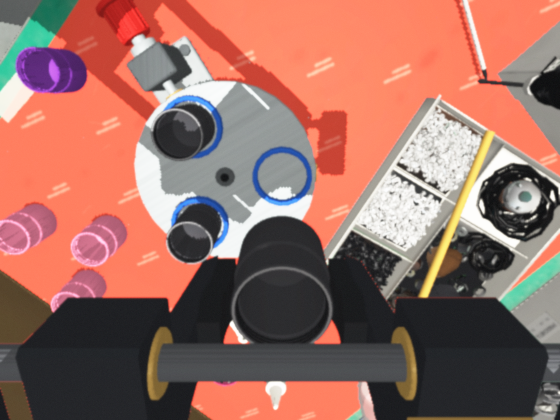

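The held head is upright in the jaws at (300,282). The empty ring is at (175,283), and the knob is at (20,122). I'll fit the ring, the held head and the knob together.

Run:
```python
from h import *
f=np.load('w2.npz');ci=camera_info('wrist');ci=dict(ci,origin=f['o'],orientation=f['q'])
P=cloud('wrist',f['d'],ci);Z=P[...,2];im=cv2.imread('pics/w2.png');hsv=cv2.cvtColor(im,cv2.COLOR_BGR2HSV)
blue=(hsv[...,0]>100)&(hsv[...,0]<130)&(hsv[...,1]>120)
def B(a,b,c,e):
    m=np.zeros(Z.shape,bool);m[a:b,c:e]=1;return m
def rep(n,Q):
    Q=Q.astype(np.float32);(x,y),r=cv2.minEnclosingCircle(Q[:,:2].copy());print(n,len(Q),'circ',round(x,1),round(y,1),round(r,1),'mean',Q.mean(0).round(1),'z',np.percentile(Q[:,2],[5,50,95]).round(1))
m=B(140,215,245,325)&blue;rep('ring',P[m&(Z>55)&(Z<85)])
# ring by ellipse fit + plane z=74
(e,ax,an)=cv2.fitEllipse(np.argwhere(m)[:,::-1].astype(np.int32));
ray=R.from_quat(f['q']).apply([(e[0]-ci['cx'])/ci['fx'],(e[1]-ci['cy'])/ci['fy'],1]);print('ellipse',e,ax,(f['o']+ray*(72-f['o'][2])/ray[2]).round(1))
rep('head rim',P[B(215,345,225,340)&(Z>274)&(Z<290)])
rep('head all',P[B(215,345,225,340)&(Z>225)&(Z<290)])
red=((hsv[...,0]<8)|(hsv[...,0]>172))&(hsv[...,1]>170)
m=B(0,45,90,155)&red&(Z>45)&(Z<80);rep('knob',P[m])
rep('A',P[B(200,265,160,225)&(Z>105)&(Z<125)]);rep('B',P[B(100,162,148,215)&(Z>105)&(Z<125)])
```

```text
ring 850 circ 652.4 125.7 27.2 mean [651.9 125.9  73.4] z [70.3 73.7 75. ]
ellipse (281.84674072265625, 175.6992950439453) (53.320186614990234, 54.76193618774414) [652.1 125.8  72. ]
head rim 4203 circ 651.0 127.2 23.8 mean [650.6 127.7 279.6] z [274.8 279.9 283.6]
head all 12042 circ 648.8 129.5 25.3 mean [650.7 127.3 264.9] z [237.5 267.1 283. ]
knob 1477 circ 465.2 130.1 21.7 mean [467.3 132.9  64.9] z [56.1 66.3 69.9]
A 788 circ 626.9 37.4 20.5 mean [626.6  36.6 110.9] z [105.8 111.8 114.7]
B 984 circ 563.3 103.4 20.5 mean [562.7 102.3 113.9] z [106.4 115.6 118.3]
```

```bash
python3 -m crank '[{"xyz":[0.5,-1.3,-50],"twist":0,"fingers":0.7},{"xyz":[0.5,-1.3,-100],"twist":0,"fingers":0.7},{"xyz":[0.5,-1.3,-130],"twist":0,"fingers":0.7},{"xyz":[0.5,-1.3,-148],"twist":0,"fingers":0.7},{"xyz":[0.5,-1.3,-148],"twist":0,"fingers":0.7},{"xyz":[0.5,-1.3,-148],"twist":0,"fingers":0.7}]'
python3 look.py w3
```

```text
t: 5.62
tool_pos: [654.6, 126.3, 111.7]
tool_rot: [0.4, 0.917, 0.001, 0.001]
contact_force: [0.3, 0.9, -0.8]
grip_width: 40.2
[654.6 126.3 111.7] [597. 186. 258.] yaw 42.9023101505257
```

View pics/w3.png

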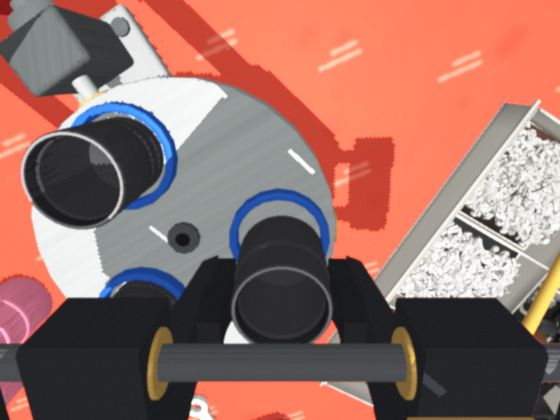

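The head is just above the ring. The arc is visible at (190-260, 230-330) and roughly concentric with it. I'll fit it for the final centring.

Run:
```python
from h import *
from scipy.optimize import least_squares
f=np.load('w3.npz');ci=camera_info('wrist');print(get_state()['tool_pos'],get_state()['contact_force'].round(1))
ci=dict(ci,origin=f['o'],orientation=f['q'])
P=cloud('wrist',f['d'],ci);Z=P[...,2];im=cv2.imread('pics/w3.png');hsv=cv2.cvtColor(im,cv2.COLOR_BGR2HSV)
blue=(hsv[...,0]>100)&(hsv[...,0]<130)&(hsv[...,1]>120)
m=np.zeros(Z.shape,bool);m[180:262,225:340]=1
Q=P[m&blue&(Z>71)&(Z<77)];print(len(Q),Q.mean(0))
r=least_squares(lambda c:np.hypot(Q[:,0]-c[0],Q[:,1]-c[1])-25.3,[652,126],loss='soft_l1');print('ring',r.x,np.std(r.fun))
# held head: vertical outer wall facing camera, between its rim and the ring
m[:]=0;m[215:285,232:330]=1
for lo,hi in((90,105),(105,118),(118,130)):
    H=P[m&~blue&(Z>lo)&(Z<hi)]
    if len(H)>50:
        r=least_squares(lambda c:np.hypot(H[:,0]-c[0],H[:,1]-c[1])-20.5,[652,126],loss='soft_l1');print('head',lo,len(H),r.x,np.std(r.fun))
```

```text
[654.80160263 126.33774777 111.86177447] [-0.1  0.3  0.3]
1445 [642.79201618 134.53907736  73.71247287]
ring [652.60916742 125.16063991] 1.2739771614252342
head 90 1664 [650.692726   127.01626609] 1.9696823220209718
head 105 1059 [653.53406573 125.7217624 ] 0.6602783237473796
head 118 1473 [654.25002624 124.91114225] 0.4878771181977837
```

```bash
python3 -m crank '[{"xyz":[-1.5,-0.5,-4],"twist":0,"fingers":0.7},{"xyz":[-1.5,-0.5,-9],"twist":0,"fingers":0.7},{"xyz":[-1.5,-0.5,-14],"twist":0,"fingers":0.7},{"xyz":[-1.5,-0.5,-18],"twist":0,"fingers":0.7},{"xyz":[-1.5,-0.5,-18],"twist":0,"fingers":0.7}]'
```

```text
t: 6.3
tool_pos: [651.6, 125.9, 91.0]
tool_rot: [0.399, 0.917, -0.0, -0.001]
contact_force: [0.9, -0.0, -0.6]
grip_width: 40.5
```

```bash
python3 -m crank '[{"xyz":[0,0,-1.5],"twist":0,"fingers":0.7},{"xyz":[0,0,-2.5],"twist":0,"fingers":0.7},{"xyz":[0,0,-2.5],"twist":0,"fingers":0.7}]'
```

```text
t: 6.68
tool_pos: [651.9, 125.9, 89.2]
tool_rot: [0.399, 0.917, -0.0, -0.0]
contact_force: [1.1, -0.6, 0.3]
grip_width: 40.1
```

```bash
python3 -m crank '[{"xyz":[0,0,0],"twist":0,"fingers":0.45},{"xyz":[0,0,0],"twist":0,"fingers":0.3},{"xyz":[0,0,0],"twist":0,"fingers":0.3},{"xyz":[0,0,0],"twist":0,"fingers":0.3},{"xyz":[0,0,30],"twist":0,"fingers":0.3},{"xyz":[0,0,80],"twist":0,"fingers":0.3},{"xyz":[0,0,130],"twist":0,"fingers":0.3},{"xyz":[0,0,160],"twist":0,"fingers":0.3}]'
python3 -m crank '[{"xyz":[0,0,0],"twist":0,"fingers":0.3}]'
python3 look.py w4
```

```text
t: 7.68
tool_pos: [652.9, 126.0, 252.7]
tool_rot: [0.399, 0.917, 0.001, 0.002]
contact_force: [0.8, 0.2, 0.3]
grip_width: 62.0
t: 7.8
tool_pos: [653.6, 126.0, 252.8]
tool_rot: [0.399, 0.917, 0.001, 0.003]
contact_force: [0.2, 0.4, 0.9]
grip_width: 61.8
[653.6 126.  252.8] [595. 186. 399.] yaw 42.91875211927525
```

View pics/w4.png

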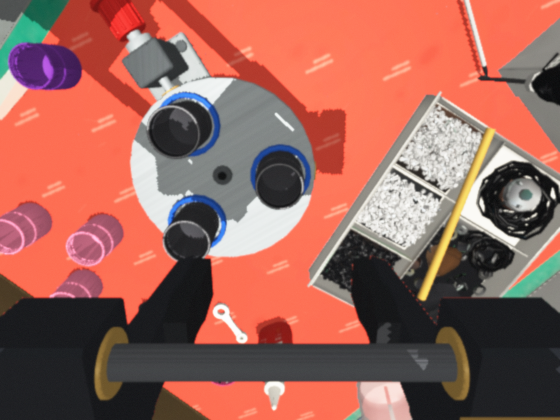

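The head sits in the ring at (180,280), upright like its neighbours. I'll check its height numerically while moving over the knob.

```bash
python3 - <<'E'
from h import *
f=np.load('w4.npz');ci=dict(camera_info('wrist'),origin=f['o'],orientation=f['q'])
P=cloud('wrist',f['d'],ci);Z=P[...,2]
for n,(a,b,c,e) in dict(new=(145,215,250,315),B=(98,160,145,215)).items():
    Q=P[a:b,c:e].reshape(-1,3);Q=Q[(Q[:,2]>108)&(Q[:,2]<130)].astype(np.float32);print(n,len(Q),cv2.minEnclosingCircle(Q[:,:2].copy()),np.percentile(Q[:,2],[50,98]))
E
python3 -m crank '[{"xyz":[-60,2,0],"twist":0.15,"fingers":0.3},{"xyz":[-120,5,0],"twist":0.3,"fingers":0.4},{"xyz":[-175,7,-10],"twist":0.45,"fingers":0.4},{"xyz":[-186,7,-40],"twist":0.53,"fingers":0.4},{"xyz":[-186,7,-60],"twist":0.53,"fingers":0.4},{"xyz":[-186,7,-60],"twist":0.53,"fingers":0.4},{"xyz":[-186,7,-60],"twist":0.53,"fingers":0.4}]'
python3 look.py w5 knob fixture
```

```text
new 586 ((651.0050048828125, 125.587158203125), 19.698745727539062) [113.76192856 115.61003952]
B 924 ((563.6717529296875, 103.51712036132812), 20.384679794311523) [116.18052673 118.76321106]
t: 8.72
tool_pos: [465.9, 132.9, 189.0]
tool_rot: [0.145, 0.989, -0.0, -0.0]
contact_force: [-0.5, -0.3, 0.3]
grip_width: 52.6
[465.9 132.9 189. ] [386. 156. 335.] yaw 73.27285253162754
knob 0.79 [193. 282.] [462.8 133.   70.2]
```

View pics/w5.png

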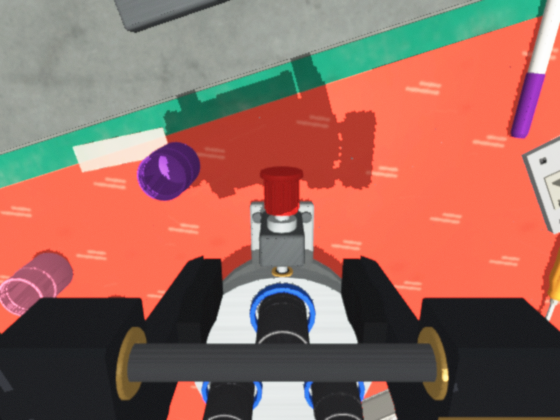

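The new head's top is at z of about 115.6, the expected seated value. The knob is centred at col 282, rows 168-215, with its collar at the outer end (row 172). I'll measure it along the fixture axes.

```bash
cat > k.py <<'E'
from h import *
import sys
f=np.load(sys.argv[1]+'.npz');ci=dict(camera_info('wrist'),origin=f['o'],orientation=f['q'])
P=cloud('wrist',f['d'],ci);im=cv2.imread(f'pics/{sys.argv[1]}.png');h=cv2.cvtColor(im,cv2.COLOR_BGR2HSV)
m=((h[...,0]<8)|(h[...,0]>172))&(h[...,1]>150)&(P[...,2]>45)&(P[...,2]<80);m[:,:240]=0;m[:,325:]=0;m[260:]=0
a=-0.292;ex=np.array([np.cos(a),np.sin(a)]);ey=np.array([-ex[1],ex[0]])
Q=P[m];t=get_state()['tool_pos'];s=(Q[:,:2]-t[:2])@ex;l=(Q[:,:2]-t[:2])@ey
print('tcp',t,'rel fx',np.percentile(s,[1,50,99]).round(1),'rel fy',np.percentile(l,[1,50,99]).round(1))
for lo in range(-30,25,4):
    k=(s>lo)&(s<=lo+4)
    if k.sum()>20: print(lo,k.sum(),'width',np.percentile(l[k],[1,99]).round(1),'top',np.percentile(Q[k,2],95).round(1))
E
python3 k.py w5
```

```text
tcp [466.57387476 132.89946366 189.80886028] rel fx [-17.8  -5.1  14.3] rel fy [-15.9  -1.5  13.3]
-18 484 width [-17.4  14.4] top 71.9
-14 143 width [-16.3  13.3] top 71.3
-10 184 width [-14.7  12.5] top 68.8
-6 178 width [-14.7  12.5] top 69.1
-2 180 width [-14.8  12.6] top 68.4
2 172 width [-14.9  11.8] top 68.6
6 168 width [-14.9  11.9] top 69.0
10 157 width [-14.1  11.9] top 68.5
14 31 width [-12.2  10.9] top 67.2
```

```bash
python3 -m crank '[{"xyz":[-2.3,-0.7,-50],"twist":0,"fingers":0.4},{"xyz":[-2.3,-0.7,-100],"twist":0,"fingers":0.4},{"xyz":[-2.3,-0.7,-135],"twist":0,"fingers":0.4},{"xyz":[-2.3,-0.7,-152],"twist":0,"fingers":0.4},{"xyz":[-2.3,-0.7,-152],"twist":0,"fingers":0.4},{"xyz":[-2.3,-0.7,-152],"twist":0,"fingers":0.6},{"xyz":[-2.3,-0.7,-152],"twist":0,"fingers":0.9},{"xyz":[-2.3,-0.7,-152],"twist":0,"fingers":0.9}]' 45
python3 -m crank '[{"xyz":[0,0,0],"twist":0,"fingers":0.9},{"xyz":[0,0,0],"twist":0,"fingers":0.9},{"xyz":[0,0,0],"twist":0,"fingers":0.9}]' 45
```

```text
t: 9.88
tool_pos: [464.7, 132.7, 38.3]
tool_rot: [0.146, 0.989, 0.001, 0.001]
contact_force: [2.6, 12.1, 0.6]
grip_width: 24.8
t: 10.25
tool_pos: [464.7, 132.8, 38.1]
tool_rot: [0.145, 0.989, 0.001, 0.001]
contact_force: [1.0, 5.5, 5.9]
grip_width: 24.5
```

```bash
python3 -m crank '[{"xyz":[-3.8,1.2,0],"twist":0,"fingers":0.9},{"xyz":[-7.7,2.3,0],"twist":0,"fingers":0.9},{"xyz":[-11.5,3.5,0],"twist":0,"fingers":0.9},{"xyz":[-14.4,4.3,0],"twist":0,"fingers":0.9},{"xyz":[-14.4,4.3,0],"twist":0,"fingers":0.9},{"xyz":[-14.4,4.3,0],"twist":0,"fingers":0.9}]' 50
python3 -m crank '[{"xyz":[-1.9,0.6,0],"twist":0,"fingers":0.9},{"xyz":[-3.8,1.2,0],"twist":0,"fingers":0.9},{"xyz":[-3.8,1.2,0],"twist":0,"fingers":0.9}]'
```

```text
t: 11.0
tool_pos: [452.9, 136.3, 38.3]
tool_rot: [0.145, 0.989, 0.001, 0.004]
contact_force: [10.3, 1.7, -6.0]
grip_width: 24.0
t: 11.38
tool_pos: [449.4, 137.4, 38.4]
tool_rot: [0.145, 0.989, 0.001, 0.004]
contact_force: [12.6, 0.8, -7.1]
grip_width: 24.3
```

```bash
python3 -m crank '[{"xyz":[-1.9,0.6,0],"twist":0,"fingers":0.9},{"xyz":[-1.9,0.6,0],"twist":0,"fingers":0.9},{"xyz":[-1.9,0.6,0],"twist":0,"fingers":0.9}]'
python3 -m crank '[{"xyz":[-1.9,0.6,0],"twist":0,"fingers":0.9},{"xyz":[-1.9,0.6,0],"twist":0,"fingers":0.9},{"xyz":[-1.9,0.6,0],"twist":0,"fingers":0.9}]'
```

```text
t: 11.75
tool_pos: [447.7, 137.9, 38.4]
tool_rot: [0.146, 0.989, 0.0, 0.004]
contact_force: [13.0, 0.9, -7.9]
grip_width: 24.5
t: 12.12
tool_pos: [447.4, 138.0, 38.5]
tool_rot: [0.146, 0.989, 0.0, 0.006]
contact_force: [19.0, -0.9, -14.6]
grip_width: 24.6
```

The travel is about 18.1 mm and the force jumped without further motion, so the plunger is on its stop. Next I verify visually.

Run:
```python
from h import *
im,d=snapshot('scene'); im2,d2=snapshot('top')
P=cloud('top',d2)
a=cv2.resize(im[215:355,225:385],(640,560),interpolation=cv2.INTER_CUBIC);cv2.imwrite('pics/fin_scene.png',a)
old=cv2.imread('pics/top0.png');df=cv2.absdiff(im2,old).max(2)
im3,d3=snapshot('wrist');cv2.imwrite('pics/fin_wrist.png',np.hstack([im3[100:420,100:460],cv2.resize(im2[150:310,290:450],(320,320))]))
print(get_state()['contact_force'],get_state()['tool_pos'])
for l in ('tape_roll','tweezers','marker','cap_dish','lamp_tube','white_arm','glue_bottle'):
    r=models.landmark_of(l,'top')[:1];print(l,[(round(x['p'],2),np.round(x['location'])) for x in r])
```

```text
[ 17.78916954  -2.1038727  -14.26697711] [447.38671474 137.97954478  38.4574035 ]
tape_roll [(0.9, array([268., 148.]))]
tweezers [(0.61, array([282., 183.]))]
marker []
cap_dish [(0.53, array([157., 412.]))]
lamp_tube [(0.65, array([201., 418.]))]
white_arm [(0.6, array([169., 396.]))]
glue_bottle [(0.67, array([150., 380.]))]
```

View pics/fin_scene.png

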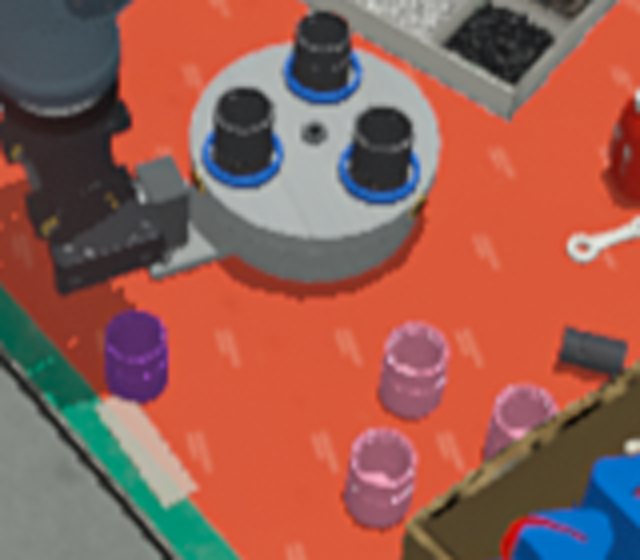

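View pics/fin_wrist.png

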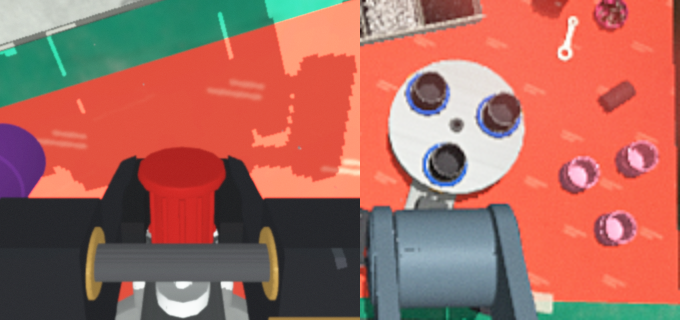

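The scene crop shows three black heads in their rings, with the new one at (320,50). The decoys haven't moved. The wrist view shows the knob firmly between the pads with its collar outside them. The force is steady, so I hand in.

```bash
python3 -c "
from rig import *
s=get_state();print(s['t'],s['tool_pos'],s['contact_force'],s['grip_width']);print(order.sign_off())"
```

```text
12.625 [447.4219362  138.01399245  38.4954001 ] [ 19.25673516  -1.27122435 -14.3240063 ] 24.665728882976154
the job is handed in; nothing more can be done
None
```

The job is handed in at 12.6 s: the torch head stands released in the empty nest, and the gripper is still holding the plunger knob back on its stop.

- **Torch head:** I gripped it at 20 N, lowered it into the blue ring without contact force building up, and let go. Its rim measured z ≈ 115.6 mm, against 115 expected for a seated head. The last pictures show it upright in its ring.
- **Plunger:** I pinched the knob from above, set to 50 N, and pulled it back about 18.1 mm. Commanding a further 2 mm moved it only 0.3 mm while the pull rose from 13 to 19 N, so I take it to be on its stop. The opening of 24.6 mm shows the knob still held; it is a little under the nominal 26 mm.
- **Pin not seen:** I judged that it is clear of the dial from the travel and the force, not from a picture.
- **Loose things:** The pink and purple look-alikes look unmoved. The network found six of the seven bystanders in the last top picture. It missed the marker, which I did not check any other way; the arm crossed that side of the bench only at about 240 mm height. I did not measure bystander positions at the start, so there is no numerical before-and-after comparison.
- **Downward force:** While holding the knob the wrist reads about 14 N downward as well as the 19 N pull. I left it, as it was steady and well under the limit.

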